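# Quarter-turn a ball dish for its second gauge reading

### The job

Take the bearing-ball dish out for its second gauge reading: first press the red pad of the gauge lever down until the stylus is fully raised off the ball, and leave it up. Then lift the dish by its orange handle a few centimetres straight up off its seat, turn it a quarter turn, either way, so that the handle ends square to the gauge lever, and keep it above the seat. The program finishes while still holding the dish there, still and level, with the loose ball in the middle; the ball must stay near the middle throughout, and the other things on the bench are left alone.

Things in the scene. Friction and masses are not known exactly. Their poses are not given: they have to be found in the camera images.
- seat (a point): Centre of the top of the round seat (radius 36, 40 mm above bench) of the fixed grey gauge stand. +x runs level from seat to column and along the gauge lever, z up. Base plate 250 x 110 x 12 mm, x from -90 to +160 mm. Column (radius 12 mm) at x = +100 mm; on it, in a blue fork, the lever's pivot, 125 mm above the bench, axis along y.
- lever (a joint): Gauge lever angle, rad: about 0 (0 to 0.1 at start) = stylus down, tip 4 mm over the ball; 0.7 = hard stop, fully raised. Friction holds it where left; about 2 N on the pad moves it. A 10 mm thick arm reaches 100 mm from the pivot back over the seat, the stylus hanging from its end. At 0.65 the tip is 65 mm higher: the dish can rise 40 mm straight up.
- lever_pad (a point): Centre of the upper face of the red square pad (26 x 26 x 8 mm) on the lever's tail, 70 mm from the pivot on the side away from the seat. At joint 0 the tail slopes up by 0.35 rad (pad 153 mm above the bench); pressed, it moves on an arc about the pivot, nearly straight down, 47 mm to the stop.
- dish_center (a point): Middle of the blue dish's floor, 5 mm above its underside. Dish 120 mm across, rim 20 mm high, about 0.16 kg, lies loose on the seat. Floor: flat to radius 6 mm, slopes up at 6 deg to radius 28, then 15 deg to the rim. Dish -x points along the handle, z up. At the start dish x is along seat x within 0.05 rad: the handle points away from the column.
- dish_grip (a point): Centre of the part of the dish's orange bar handle to be gripped, 100 mm from the dish's centre along dish -x and 15 mm above its underside, halfway up the bar. The bar is 16 mm wide (across, along dish y), 18 mm high, and sticks straight out from the rim to 134 mm from the centre; below it is free air down to the 12 mm base plate or the bench. Axes as dish_center.
- ball_center (a point): Centre of the loose steel bearing ball, 22 mm diameter, 44 g, that rests in the middle of the dish and can roll in it.
- tub: Bystander: open blue parts tub, 120 x 170 x 60 mm, origin at the centre of its underside.
- wrench: Bystander: steel wrench 180 mm long lying on the bench.
- jar: Bystander: white jar with yellow cap, 64 mm diameter, 85 mm high, origin at the centre of its underside.

How it is judged:
By the outcome, as a careful person would: the job done as asked, in the order asked, and still so for the second after the job is handed in, while the arm keeps its last pose, push and grip.
It also fails if it takes over 64 s, if anything falls off the work surface, if the arm or the gripper's body presses on something with over 40 N, if the wrist force passes 120 N, or if a joint passes its speed limit or range.

### The arm

A 6-joint arm with a two-finger parallel gripper is mounted at the origin on the work surface. World frame = base frame: x ahead of the robot, y to its left, z up, the work surface at z = 0. Lengths are in m, angles in rad, forces in N, time in s.
With the tool pointing down it reaches from about 0.375 to 0.9 m from the base axis. Payload 3.1 kg.
Tool frame: the origin (TCP) lies at the very end of the fingers, on their centre line; the grasp point (between the pads) lies 19 mm behind it (robot.grip_depth is the distance from the TCP to the grasp point, in m); z points along the fingers, y is the direction in which the jaws open and shut (so a half turn about z gives the same grasp; the last joint's range is limited). The gripper opens to 87 mm and grips with 3 to 60 N. Pads are 19 mm wide; open, the fingers measure 117 mm over their backs; the gripper's body (75 mm by 190 mm) begins 51 mm behind the grasp point.
Start: joints at [-1.335, 0.527, 1.433, -0, 1.181, -0.178], TCP at [0.251, -0.572, 0.223] pointing down, gripper open.
Joint ranges: [-3.08, 3.08], [-0.75, 2.2], [0.22, 2.44], [-1.43, 4.57], [0, 2.65], [-2.85, 2.85]. Speed limits (rad/s): [2.79, 2.79, 3.14, 3.14, 3.14, 3.14].

### API

Orientations are given as a unit quaternion [x, y, z, w].
In Python, from rig import robot gives the robot as it stands.
- The arm moves only by the tool drive_tool, never from a script. Its argument "series" is a list of rows, each a list of 7 numbers: the shift along the tool's x, y, z in m, then the turn, a rotation vector about the tool's x, y, z in degrees, then the opening, from 0 (shut) to 1 (fully open). A call has 1 to 5 rows; each row shifts and turns the commanded pose from where the row before left it, along the tool's axes as they then stand; what a row does not reach is not made up. A row lasts 1/8 s, in which the tool goes at most 62.5 mm and 10.7 degrees, less where a joint would pass 70% of its speed; a pose out of reach is approached as far as the arm can. A call is refused whole if a number of a shift passes 0.0625 or a number of a turn 10.7, either way. A call with a gripper value outside its range is refused whole. The fingers move at their own pace and stop on an object; "squeeze" is the grip in N (left out, the last holds). Time passes only in rows, so rows that do not move let the fingers close. It gives the time, the measured TCP pose, the force and the opening at its end, in the units of the state.
- robot.get_obs(): the state, without advancing time (a new reading comes with each control period).
- robot.camera(name): name is "scene" or "side" or "wrist"; returns (picture, depth): 384x512x3 uint8, blue, green, red; 384x512 float32, m along the optical axis (not along the pixel's ray), 0 where there is no reading.
- robot.camera_model(name): a dict with "fx", "fy", "cx", "cy" (pixels), "R" (3x3) and "t" (3): a world point X has camera coordinates R X + t. Camera axes: x right, y down, z forward; pixel columns grow to the right and rows downward; lengths in m; the calibration is good to about 2 mm. The wrist camera is an equidistant fisheye: a pixel r from the principal point sees the ray r / f radians off the axis. A picture is of the moment at which its call begins: read the wrist's pose just before it. camera_model takes no time and is no camera call; for the wrist camera it gives the pose at the moment of the call.
- robot.hand_in(): hands the job in, once; it reports no verdict.
The state is a dict: "time": time; "q": joint angles; "joint_velocities": joint speeds; "joint_torque": joint torques, N m; "position": TCP position; "tool_rot": TCP orientation; "ft_force": force on the tool from outside, world axes, zero at the start; "moment": the same for the moment, N m; "grip_width": finger opening in m.
Only numpy, scipy, OpenCV 4.12 (cv2) and the standard library are available. Lean on these libraries where they do the work, as an engineer would, in place of code of your own. Each camera call takes 0.05 s, during which the arm holds its last target. There are 200 camera calls.

## Working session

There is one attempt and no reset: what is moved stays moved. The work goes in short steps, Python scripts to look and compute and a tool call to move; the robot and the scene stay as the last step left them, time stands still between calls to the robot, and variables do not carry over. Pictures are saved under pics/ and viewed, about 8 in all and at most 12, crops included, and the job is handed in when it is done.

Besides the shell and the picture viewer there is one more tool, called as name(argument=value, ...) on one line, values as JSON. drive_tool: Moves the arm, as the interface text tells. Its arguments: {"type":"object","properties":{"series":{"type":"array"},"squeeze":{"type":"number"}},"required":["series"]}

```bash
mkdir -p pics; cat > h.py <<'E'
import numpy as np, cv2
from rig import robot
def shot(n):
    m=robot.camera_model(n); p,d=robot.camera(n); return m,p,d
def pts(m,d,mask):
    v,u=np.nonzero(mask&(d>0)); z=d[v,u]
    c=np.stack([(u-m['cx'])/m['fx']*z,(v-m['cy'])/m['fy']*z,z],1)
    return (c-np.array(m['t']))@np.array(m['R'])
def hsvmask(p,lo,hi): return cv2.inRange(cv2.cvtColor(p,cv2.COLOR_BGR2HSV),lo,hi)>0
E
python3 - <<'E'
from h import *
for n in ['scene','side']:
    m,p,d=shot(n); cv2.imwrite(f'pics/{n}0.png',p); np.savez(f'{n}0.npz',p=p,d=d,**m)
    print(n,m['fx'],-np.array(m['R']).T@m['t'])
    for c,lo,hi in [('red',(0,150,80),(5,255,255)),('orange',(8,150,100),(20,255,255)),('blue',(95,120,40),(125,255,255))]:
        P=pts(m,d,hsvmask(p,lo,hi)); 
        if len(P): print(c,len(P),np.median(P,0).round(3),P.min(0).round(3),P.max(0).round(3))
print(robot.get_obs())
a=cv2.hconcat([cv2.imread('pics/scene0.png'),cv2.imread('pics/side0.png')]);cv2.imwrite('pics/a.png',cv2.resize(a,(800,300)))
E
```

```text
scene 425.7230920730531 [1.47326165 0.27911109 0.74201002]
red 660 [-0.118  0.606  0.145] [-0.836  0.179 -0.155] [0.557 0.839 0.154]
orange 380 [ 0.608 -0.583  0.019] [-0.176 -0.754  0.006] [0.797 0.56  0.145]
blue 23403 [-0.775 -1.049  0.037] [-2.107 -1.964 -0.677] [0.637 1.337 0.536]
side 406.4030882910651 [0.0118522  0.68936221 1.09099397]
red 51 [0.535 0.192 0.148] [0.521 0.176 0.142] [0.548 0.204 0.153]
orange 873 [-0.047 -0.555  0.13 ] [-0.113 -0.758 -0.005] [0.79  0.204 0.147]
blue 7167 [0.452 0.001 0.01 ] [ 0.045 -1.752 -0.142] [0.627 0.544 0.644]
{'time': 0.1, 'q': array([-1.33548617e+00,  5.28352578e-01,  1.43379327e+00,  1.42606234e-05,
        1.18142246e+00, -1.78525941e-01]), 'joint_velocities': array([-4.87333677e-04, -2.08013914e-03, -3.04153591e-03,  4.88456350e-04,
       -1.14514996e-03, -2.90516097e-05]), 'joint_torque': array([-1.52625930e-04, -4.40984845e+01, -1.77150589e+01,  6.34174864e-02,
        5.33688767e-02, -4.19520256e-05]), 'position': array([ 0.25118382, -0.57156667,  0.2216761 ]), 'tool_rot': array([ 9.78668812e-01,  2.05441916e-01, -2.14513306e-05, -9.87611074e-04]), 'ft_force': array([-0.51141633, -0.59880716, -1.31665473]), 'moment': array([-0.02093207,  0.01094321, -0.02580113]), 'grip_width': 0.08719651145772273}
```

View pics/scene0.png

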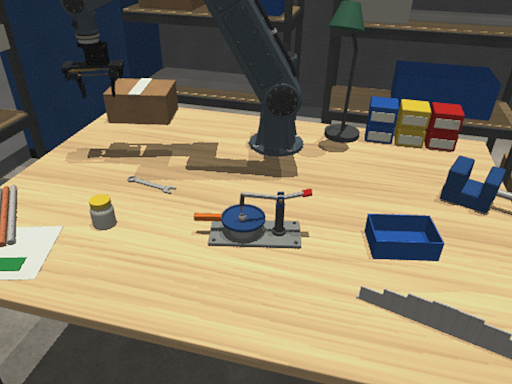

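View pics/side0.png

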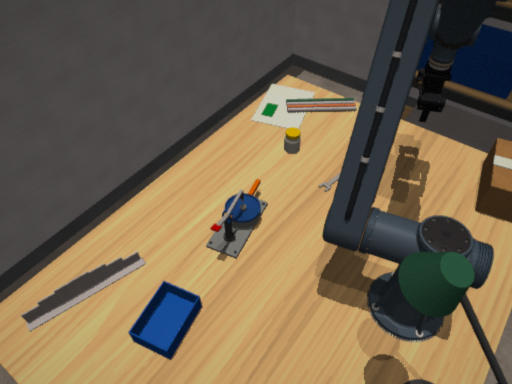

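The scene view shows the stand at about (245,230): dish (243,217), handle (208,216), column (280,215), red pad (307,192). In the side view the pad is at (216,227), dish (242,208) and handle (255,187). The column is toward +y.

```bash
cat > meas.py <<'E'
from h import *
def roi(P): return P[(P[:,0]>.35)&(P[:,0]<.75)&(P[:,1]>-.25)&(P[:,1]<.3)&(P[:,2]>0.004)&(P[:,2]<.25)]
def scan(n,m,p,d):
    out={}
    for c,lo,hi in [('red',(0,150,80),(5,255,255)),('orange',(6,150,100),(20,255,255)),('blue',(95,120,30),(125,255,255)),('grey',(0,0,30),(180,70,255))]:
        P=roi(pts(m,d,hsvmask(p,lo,hi))); out[c]=P
    return out
E
python3 - <<'E'
from meas import *
A={}
for n in ['scene','side']:
    z=np.load(n+'0.npz'); m={k:z[k] for k in z.files}
    o=scan(n,m,z['p'],z['d'])
    R=o['red'];R=R[R[:,2]>.12];top=R[R[:,2]>np.percentile(R[:,2],50)]
    print(n,'red',len(R),R.min(0).round(4),R.max(0).round(4),R.mean(0).round(4))
    O=o['orange'];O=O[(O[:,2]>.03)&(O[:,2]<.08)]; T=O[O[:,2]>.057]
    print('orange',len(O),O.min(0).round(4),O.max(0).round(4),'top',len(T))
    if len(T)>5:
        c=T.mean(0);w=np.linalg.svd(T[:,:2]-c[:2])[2][0];s=(T[:,:2]-c[:2])@w; print(c.round(4),w.round(3),s.min(),s.max())
    B=o['blue']; B=B[(B[:,2]>.054)&(B[:,2]<.07)]
    B=B[np.hypot(*(B[:,:2]-np.median(B[:,:2],0)).T)<.09]
    rim=B[:,:2]
    (c,r)=cv2.minEnclosingCircle(rim.astype(np.float32)); print('dish',c,r,len(B))
    G=o['grey'];G=G[(G[:,2]>.007)&(G[:,2]<.016)]
    print('plate',cv2.minAreaRect(G[:,:2].astype(np.float32)),len(G))
    C=o['blue'];C=C[C[:,2]>.105]; print('fork',len(C),C.mean(0).round(4) if len(C) else 0)
    A[n]=o
E
```

```text
scene red 45 [0.5314 0.1789 0.1401] [0.5572 0.2014 0.1499] [0.5462 0.1899 0.1463]
orange 169 [ 0.5836 -0.1004  0.0441] [ 0.6141 -0.0299  0.0654] top 115
[ 0.6009 -0.0663  0.0618] [-0.213  0.977] -0.03499726124672125 0.03761398352633851
dish (0.5763327479362488, 0.026548665016889572) 0.06082741171121597 203
plate ((0.5558700561523438, -0.038948267698287964), (0.465459942817688, 0.19374075531959534), 79.37037658691406) 1523
fork 53 [0.5638 0.1248 0.1216]
side red 51 [0.5213 0.1764 0.1419] [0.5485 0.2038 0.153 ] [0.535  0.1924 0.1481]
orange 92 [ 0.5776 -0.1025  0.0498] [ 0.6067 -0.0298  0.0702] top 84
[ 0.5905 -0.064   0.0634] [-0.236  0.972] -0.039022522716926675 0.0339149526950931
dish (0.5679379105567932, 0.029213255271315575) 0.059999801218509674 193
plate ((0.5122324228286743, -0.030771896243095398), (0.46774786710739136, 0.13125985860824585), 78.73217010498047) 914
fork 32 [0.5459 0.1169 0.1182]
```

```bash
cat > plan.py <<'E'
import sys
from h import *
from scipy.spatial.transform import Rotation as R
def plan(tp,yaw,n,turnrows=None):
    """straight line from present pose to tp, tool down with lever yaw (tool x axis)"""
    o=robot.get_obs(); p=o['position']; r=R.from_quat(o['tool_rot'])
    rt=R.from_euler('z',yaw)*R.from_euler('x',np.pi)
    rv=(r.inv()*rt).as_rotvec(); k=turnrows or n
    rows=[]
    for i in range(n):
        f=min(i/k,1); rr=r*R.from_rotvec(rv*f)
        s=rr.inv().apply((np.array(tp)-p)/n)
        rows.append(np.r_[s,np.degrees(rv)/k if i<k else [0,0,0]])
    np.set_printoptions(suppress=True,linewidth=150)
    print(np.round(rows,4).tolist())
if __name__=='__main__':
    a=[float(x) for x in sys.argv[1:]]; plan(a[:3],a[3],int(a[4]),int(a[5]) if len(a)>5 else None)
E
python3 plan.py .57 .10 .27 1.77 15 10
```

```text
[[0.0375, -0.0325, -0.0031, -0.008, -0.0093, -7.7703], [0.0415, -0.0271, -0.0032, -0.008, -0.0093, -7.7703], [0.0448, -0.0212, -0.0032, -0.008, -0.0093, -7.7703], [0.0472, -0.015, -0.0032, -0.008, -0.0093, -7.7703], [0.0488, -0.0085, -0.0032, -0.008, -0.0093, -7.7703], [0.0495, -0.0018, -0.0032, -0.008, -0.0093, -7.7703], [0.0493, 0.0049, -0.0032, -0.008, -0.0093, -7.7703], [0.0482, 0.0116, -0.0032, -0.008, -0.0093, -7.7703], [0.0462, 0.018, -0.0032, -0.008, -0.0093, -7.7703], [0.0433, 0.0241, -0.0032, -0.008, -0.0093, -7.7703], [0.0397, 0.0297, -0.0032, 0.0, 0.0, 0.0], [0.0397, 0.0297, -0.0032, 0.0, 0.0, 0.0], [0.0397, 0.0297, -0.0032, 0.0, 0.0, 0.0], [0.0397, 0.0297, -0.0032, 0.0, 0.0, 0.0], [0.0397, 0.0297, -0.0032, 0.0, 0.0, 0.0]]
```

drive_tool(series=[[0.0375, -0.0325, -0.0032, 0, 0, -7.77, 0], [0.0415, -0.027, -0.0032, 0, 0, -7.77, 0], [0.045, -0.021, -0.0032, 0, 0, -7.77, 0], [0.047, -0.015, -0.0032, 0, 0, -7.77, 0], [0.049, -0.0085, -0.0032, 0, 0, -7.77, 0]])

```text
time: 0.72
position: [0.3582, -0.3467, 0.2383]
tool_rot: [0.854, 0.521, 0.0, -0.0]
ft_force: [1.2, -0.7, -0.2]
grip_width: 0.0447
```

drive_tool(series=[[0.0495, -0.002, -0.0032, 0, 0, -7.77, 0], [0.049, 0.005, -0.0032, 0, 0, -7.77, 0], [0.048, 0.0115, -0.0032, 0, 0, -7.77, 0], [0.046, 0.018, -0.0032, 0, 0, -7.77, 0], [0.0435, 0.024, -0.0032, 0, 0, -7.77, 0]])

```text
time: 1.35
position: [0.464, -0.1234, 0.2545]
tool_rot: [0.632, 0.775, -0.0, -0.0]
ft_force: [0.4, -0.3, -0.6]
grip_width: 0.0014
```

drive_tool(series=[[0.04, 0.03, -0.0032, 0, 0, 0, 0], [0.04, 0.03, -0.0032, 0, 0, 0, 0], [0.04, 0.03, -0.0032, 0, 0, 0, 0], [0.04, 0.03, -0.0032, 0, 0, 0, 0], [0.04, 0.03, -0.0032, 0, 0, 0, 0]])

```text
time: 1.98
position: [0.5714, 0.1023, 0.2703]
tool_rot: [0.633, 0.774, -0.0, -0.0]
ft_force: [0.8, -0.4, 0.2]
grip_width: 0.0003
```

```bash
python3 - <<'E'
from h import *
o=robot.get_obs(); m,p,d=shot('wrist'); cv2.imwrite('pics/w1.png',p); np.savez('w1.npz',p=p,d=d,**m)
print(o['position'],o['tool_rot'],o['time'],{k:np.round(v,3) for k,v in m.items()})
E
```

```text
[0.57138909 0.10234691 0.27026843] [ 6.33247008e-01  7.73949665e-01 -3.04130455e-04 -2.25842126e-04] 1.975 {'fx': np.float64(297.319), 'fy': np.float64(297.319), 'cx': np.float64(254.447), 'cy': np.float64(193.866), 'R': array([[ 0.98 ,  0.197, -0.001],
       [ 0.189, -0.937,  0.294],
       [ 0.057, -0.289, -0.956]]), 't': array([-0.58 , -0.061,  0.434])}
```

View pics/w1.png

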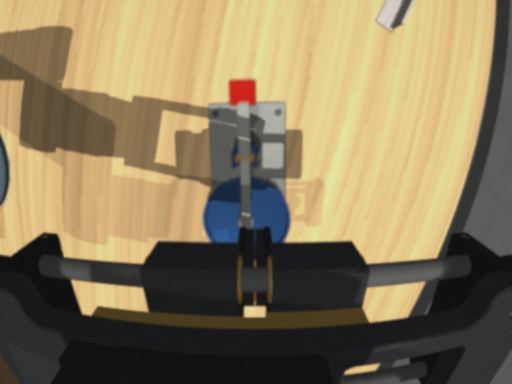

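The wrist view shows the red pad at (243,92), the lever running down to the stylus end at (246,220), the dish at (247,215), and the far plate end at rows 102–105, columns 210–285.

```bash
cat >> h.py <<'E'
def rays(m,u,v):
    x=(np.asarray(u,float)-m['cx'])/m['fx']; y=(np.asarray(v,float)-m['cy'])/m['fy']; r=np.hypot(x,y)+1e-9
    c=np.stack([np.sin(r)*x/r,np.sin(r)*y/r,np.cos(r)],-1)
    R=np.array(m['R']); return -R.T@np.array(m['t']), c@R
def onz(m,u,v,z):
    o,w=rays(m,u,v); return o+w*((z-o[2])/w[...,2])[...,None]
def wpts(m,d,mask):
    v,u=np.nonzero(mask&(d>0)); o,w=rays(m,u,v)
    f=w@np.array(m['R'])[2]; return o+w*(d[v,u]/f)[:,None]
E
python3 - <<'E'
from h import *
z=np.load('w1.npz'); m={k:z[k] for k in z.files}; p,d=z['p'],z['d']
k=hsvmask(p,(0,150,60),(6,255,255)); k[150:]=0
P=wpts(m,d,k); print('red',len(P),P.mean(0),np.percentile(P,[5,95],axis=0))
v,u=np.nonzero(k); print(u.min(),u.max(),v.min(),v.max())
zt=np.median(P[:,2]); q=cv2.minAreaRect(onz(m,u,v,zt)[:,:2].astype(np.float32)); print(zt,q)
print('fork',onz(m,np.array([244]),np.array([155]),.13))
# plate: grey at z~.012
g=wpts(m,d,np.indices(d.shape)[0]<235); 
s=g[(g[:,2]>.008)&(g[:,2]<.018)&(abs(g[:,0]-.56)<.15)&(abs(g[:,1]-.1)<.2)]
rc=cv2.minAreaRect(s[:,:2].astype(np.float32)); print('plate',len(s),rc,cv2.boxPoints(rc))
b=hsvmask(p,(95,120,30),(125,255,255)); b[242:]=0; b[:175]=0; b[:,:195]=0;b[:,300:]=0
B=wpts(m,d,b); B=B[(B[:,2]>.056)&(B[:,2]<.066)]; A=np.c_[2*B[:,:2],np.ones(len(B))]
s=np.linalg.lstsq(A,(B[:,:2]**2).sum(1),rcond=None)[0]; print('rim',s[:2],np.sqrt(s[2]+s[:2]@s[:2]),len(B))
E
```

```text
red 548 [0.54123072 0.19259257 0.14738639] [[0.53081982 0.18276466 0.14445664]
 [0.55200805 0.2020434  0.15010959]]
230 255 81 104
0.14753222034283003 ((0.5418546795845032, 0.1919405311346054), (0.023578453809022903, 0.02215409465134144), 11.055103302001953)
fork [[0.55480155 0.12997905 0.13      ]]
plate 4641 ((0.5571290850639343, 0.11477920413017273), (0.11095821857452393, 0.14119254052639008), 12.25984001159668) [[0.4879244  0.17198476]
 [0.517906   0.03401217]
 [0.6263338  0.05757365]
 [0.59635216 0.19554624]]
rim [0.57363708 0.03077087] 0.056358863127250206 362
```

drive_tool(series=[[0.031, -0.004, 0, 0, 0, -0.4, 0], [0.031, -0.004, 0.02, 0, 0, -0.4, 0], [0.031, -0.004, 0.035, 0, 0, 0, 0], [0, 0, 0.04, 0, 0, 0, 0], [0, 0, 0.015, 0, 0, 0, 0]])

```text
time: 2.65
position: [0.5383, 0.1892, 0.1581]
tool_rot: [0.628, 0.779, -0.002, -0.002]
ft_force: [-0.6, 0.1, 0.7]
grip_width: 0.0006
```

drive_tool(series=[[0, 0, 0.01, 0, 0, 0, 0], [0, 0, 0.01, 0, 0, 0, 0], [0, 0, 0.01, 0, 0, 0, 0], [0, 0, 0.01, 0, 0, 0, 0], [0, 0, 0.008, 0, 0, 0, 0]])

```text
time: 3.28
position: [0.5414, 0.1888, 0.1125]
tool_rot: [0.628, 0.778, 0.0, 0.001]
ft_force: [0.9, -1.8, 3.0]
grip_width: 0.0001
```

drive_tool(series=[[0, 0, 0.003, 0, 0, 0, 0], [0, 0, 0.003, 0, 0, 0, 0], [0, 0, 0.002, 0, 0, 0, 0], [0, 0, 0, 0, 0, 0, 0]])

```text
time: 3.78
position: [0.541, 0.1888, 0.1082]
tool_rot: [0.628, 0.779, 0.0, 0.001]
ft_force: [-5.2, -2.8, 22.9]
grip_width: 0.0003
```

drive_tool(series=[[0, 0, -0.03, 0, 0, 0, 0], [0, 0, -0.06, 0, 0, 0, 0], [0, 0, -0.06, 0, 0, 0, 0], [-0.03, 0, -0.01, 0, 0, 0, 0], [-0.06, 0, 0, 0, 0, 0, 0]])

```text
time: 4.4
position: [0.5594, 0.1024, 0.2661]
tool_rot: [0.626, 0.78, 0.001, 0.001]
ft_force: [1.1, -0.9, -0.8]
grip_width: 0.0006
```

drive_tool(series=[[-0.06, 0, 0, 0, 0, 0, 0], [-0.06, 0, 0, 0, 0, 0, 1], [-0.06, 0, 0, 0, 0, 0, 1], [-0.06, 0, 0.02, 0, 0, 0, 1], [-0.03, 0, 0.03, 0, 0, 0, 1]])

```text
time: 5.03
position: [0.617, -0.1654, 0.2146]
tool_rot: [0.629, 0.777, 0.0, 0.001]
ft_force: [0.4, 0.4, 0.3]
grip_width: 0.0327
```

drive_tool(series=[[0, 0, 0, 0, 0, 0, 1], [0, 0, 0, 0, 0, 0, 1]])

```text
time: 5.28
position: [0.6159, -0.1608, 0.2147]
tool_rot: [0.628, 0.778, 0.0, -0.001]
ft_force: [-0.2, 0.2, -0.8]
grip_width: 0.0526
```

```bash
python3 - <<'E'
from h import *
o=robot.get_obs(); m,p,d=shot('wrist'); cv2.imwrite('pics/w2.png',p); np.savez('w2.npz',p=p,d=d,**m)
print(o['position'],o['tool_rot'],o['time'],o['grip_width'])
k=hsvmask(p,(5,140,80),(20,255,255)); P=wpts(m,d,k); print(len(P))
P=P[(P[:,2]>.05)&(P[:,2]<.075)&(P[:,1]<0)&(P[:,1]>-.15)&(abs(P[:,0]-.59)<.07)]; print(len(P),P.min(0),P.max(0))
rc=cv2.minAreaRect(P[:,:2].astype(np.float32)); print(rc,cv2.boxPoints(rc))
E
```

```text
[ 0.61590593 -0.16081723  0.2146693 ] [ 6.27855186e-01  7.78329648e-01  1.56273440e-04 -8.94483260e-04] 5.275 0.05255998918998747
1284
1053 [ 0.58088027 -0.10235187  0.05344391] [ 0.61151753 -0.02772038  0.06573551]
((0.5961241126060486, -0.06541399657726288), (0.016033858060836792, 0.07391872256994247), 13.521716117858887) [[ 0.5796878  -0.03135357]
 [ 0.596971   -0.10322336]
 [ 0.61256045 -0.09947443]
 [ 0.59527725 -0.02760463]]
```

View pics/w2.png

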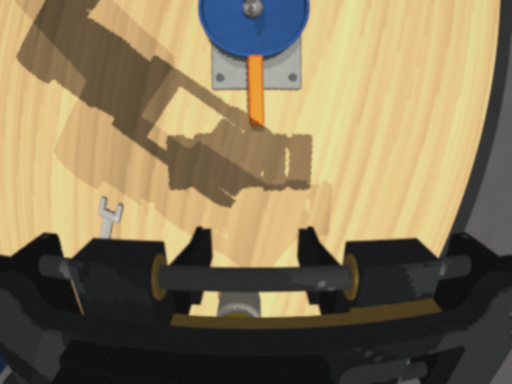

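The view shows the dish with the ball centred at (253,8), the handle from (255,55) to (257,122) and the fingers at (195,250) and (315,250). The handle measures 16 x 74 mm, as specified.

drive_tool(series=[[0.02, 0, 0.01, 0, 0, -0.6, 1], [0.03, 0, 0.02, 0, 0, -0.7, 1], [0.03, 0.001, 0.03, 0, 0, 0, 1], [0.0145, 0, 0.03, 0, 0, 0, 1], [0, 0, 0, 0, 0, 0, 1]])

```text
time: 5.95
position: [0.5931, -0.0657, 0.1231]
tool_rot: [0.617, 0.787, -0.001, -0.003]
ft_force: [0.2, 0.9, 0.7]
grip_width: 0.0868
```

drive_tool(series=[[0, 0, 0, 0, 0, 0, 1], [0, 0, 0, 0, 0, 0, 1]])

```text
time: 6.2
position: [0.5974, -0.0702, 0.1264]
tool_rot: [0.619, 0.785, 0.001, 0.002]
ft_force: [-0.1, -1.0, -0.1]
grip_width: 0.087
```

```bash
python3 - <<'E'
from h import *
from scipy.spatial.transform import Rotation as R
o=robot.get_obs(); m,p,d=shot('wrist'); cv2.imwrite('pics/w3.png',p); np.savez('w3.npz',p=p,d=d,**m)
print(o['position'],o['time'],o['grip_width'])
r=R.from_quat(o['tool_rot']); x=r.as_matrix()[:,0]; print('yaw',np.arctan2(x[1],x[0]),r.as_matrix()[:,2])
k=hsvmask(p,(5,140,80),(20,255,255)); P=wpts(m,d,k)
P=P[(P[:,2]>.058)&(P[:,2]<.072)]; L=r.inv().apply(P-o['position'])
for a in np.arange(-.02,.06,.01):
    s=L[(L[:,0]>a)&(L[:,0]<a+.01)]
    if len(s)>5: print(round(a,3),len(s),s[:,1].min().round(4),s[:,1].max().round(4),np.median(s[:,2]).round(4))
E
```

```text
[ 0.59740297 -0.07018857  0.12644575] 6.2 0.08700542866135907
yaw 1.8063531053794588 [ 0.00343269 -0.00112    -0.99999348]
-0.02 194 -0.0069 0.0071 0.0633
-0.01 212 -0.0076 0.0071 0.0634
0.0 231 -0.0075 0.0079 0.0634
0.01 242 -0.0074 0.0078 0.0632
0.02 239 -0.0082 0.0077 0.0634
0.03 245 -0.0072 0.0076 0.0632
0.04 87 -0.0072 0.0067 0.0638
```

View pics/w3.png

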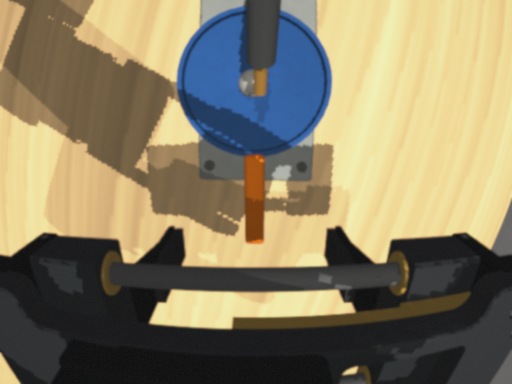

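Handle is centred between the fingers to within 0.5 mm; the ball is at (247,84), the dish centre (254,82) and the lever is raised. Descending.

drive_tool(series=[[0.001, 0, 0.025, 0, 0, 0, 1], [0.002, 0, 0.025, 0, 0, 0, 1], [0, 0, 0.02, 0, 0, 0, 1], [0, 0, 0.015, 0, 0, 0, 1], [0, 0, 0.005, 0, 0, 0, 1]])

```text
time: 6.88
position: [0.5953, -0.067, 0.0343]
tool_rot: [0.619, 0.785, -0.0, -0.0]
ft_force: [-0.1, -0.2, 0.6]
grip_width: 0.0868
```

drive_tool(series=[[0, 0, 0, 0, 0, 0, 0.6], [0, 0, 0, 0, 0, 0, 0.5], [0, 0, 0, 0, 0, 0, 0.4], [0, 0, 0, 0, 0, 0, 0.35], [0, 0, 0, 0, 0, 0, 0.3]], squeeze=5)

```text
time: 7.5
position: [0.5954, -0.0666, 0.035]
tool_rot: [0.619, 0.785, 0.0, 0.0]
ft_force: [0.9, 0.4, -0.5]
grip_width: 0.045
```

drive_tool(series=[[0, 0, 0, 0, 0, 0, 0.27], [0, 0, 0, 0, 0, 0, 0.25], [0, 0, 0, 0, 0, 0, 0.24]])

```text
time: 7.88
position: [0.5953, -0.0666, 0.0348]
tool_rot: [0.619, 0.785, -0.0, -0.0]
ft_force: [-0.0, 1.3, 0.0]
grip_width: 0.0225
```

drive_tool(series=[[0, 0.001, 0, 0, 0, 0, 0.23], [0, 0, 0, 0, 0, 0, 0.22], [0, 0, 0, 0, 0, 0, 0.21], [0, 0, 0, 0, 0, 0, 0.2], [0, 0, 0, 0, 0, 0, 0.19]])

```text
time: 8.5
position: [0.5963, -0.0664, 0.0348]
tool_rot: [0.619, 0.785, 0.0, -0.0]
ft_force: [0.5, -0.7, -0.3]
grip_width: 0.0171
```

drive_tool(series=[[0, 0, 0, 0, 0, 0, 0.185], [0, 0, 0, 0, 0, 0, 0.18], [0, 0, 0, 0, 0, 0, 0.175], [0, 0, 0, 0, 0, 0, 0.15], [0, 0, 0, 0, 0, 0, 0.1]])

```text
time: 9.12
position: [0.5964, -0.0664, 0.0348]
tool_rot: [0.619, 0.785, 0.0, 0.0]
ft_force: [-0.1, 0.3, -1.5]
grip_width: 0.0157
```

drive_tool(series=[[0, 0, 0, 0, 0, 0, 0], [0, 0, 0, 0, 0, 0, 0]], squeeze=25)

```text
time: 9.38
position: [0.5964, -0.0664, 0.0348]
tool_rot: [0.619, 0.785, 0.0, 0.0]
ft_force: [-0.0, 0.5, -0.5]
grip_width: 0.0158
```

drive_tool(series=[[0, 0, 0, 0, 0, 0, 0], [0, 0, 0, 0, 0, 0, 0]], squeeze=50)

```text
time: 9.62
position: [0.5964, -0.0664, 0.0348]
tool_rot: [0.619, 0.785, 0.0, 0.0]
ft_force: [0.5, -0.3, -0.1]
grip_width: 0.0152
```

```bash
python3 - <<'E'
from h import *
o=robot.get_obs(); m,p,d=shot('wrist'); cv2.imwrite('pics/w4.png',p); np.savez('w4.npz',p=p,d=d,**m)
n,q,e=shot('scene')
print(o['position'],o['tool_rot'],o['ft_force'],o['moment'],o['grip_width'],o['time'])
s=cv2.resize(q[150:260,180:330],(600,440),interpolation=2); cv2.imwrite('pics/x4.png',cv2.vconcat([cv2.resize(p[0:240,100:420],(213,160)),])) 
c=np.zeros((440,800,3),np.uint8); c[:,:500]=s[:,:500]; c[:240,500:]=cv2.resize(p[0:240,60:440],(300,240)); cv2.imwrite('pics/x4.png',c)
E
```

```text
[ 0.59636028 -0.06638979  0.03477582] [6.19020153e-01 7.85375101e-01 2.05631154e-05 2.53496570e-05] [ 0.48899323 -0.34057453 -0.10317434] [ 0.05989154 -0.15341629  0.01400368] 0.01522878018379263 9.625
```

View pics/x4.png

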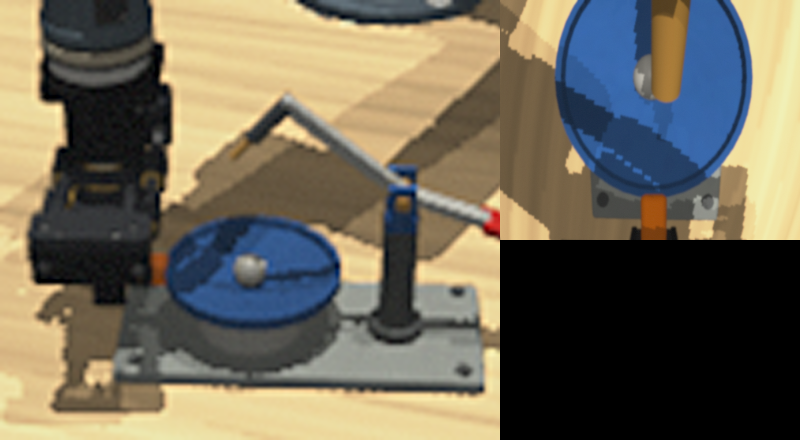

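Ball sits centred at (250,270) in the crop, the stylus is high, and the fingers hold the handle. Lifting gently.

drive_tool(series=[[0, 0, -0.0005, 0, 0, 0, 0], [0, 0, -0.001, 0, 0, 0, 0], [0, 0, -0.0015, 0, 0, 0, 0], [0, 0, -0.002, 0, 0, 0, 0], [0, 0, -0.003, 0, 0, 0, 0]], squeeze=60)

```text
time: 10.35
position: [0.5962, -0.0664, 0.0428]
tool_rot: [0.619, 0.785, -0.0, -0.0]
ft_force: [0.0, -0.6, -1.8]
grip_width: 0.0155
```

drive_tool(series=[[0, 0, -0.004, 0, 0, 0, 0], [0, 0, -0.004, 0, 0, 0, 0], [0, 0, -0.004, 0, 0, 0, 0], [0, 0, -0.004, 0, 0, 0, 0], [0, 0, -0.003, 0, 0, 0, 0]])

```text
time: 10.98
position: [0.5964, -0.0664, 0.0621]
tool_rot: [0.619, 0.785, 0.0, 0.0]
ft_force: [0.5, 0.2, -2.1]
grip_width: 0.0152
```

drive_tool(series=[[0, 0, -0.002, 0, 0, 0, 0], [0, 0, -0.001, 0, 0, 0, 0], [0, 0, 0, 0, 0, 0, 0], [0, 0, 0, 0, 0, 0, 0]])

```text
time: 11.48
position: [0.5962, -0.0664, 0.0647]
tool_rot: [0.619, 0.785, -0.0, -0.0]
ft_force: [-0.3, 0.3, -3.2]
grip_width: 0.0153
```

```bash
cat > chk.py <<'E'
import sys
from h import *
from scipy.spatial.transform import Rotation as R
t=sys.argv[1]
o=robot.get_obs(); m,p,d=shot('wrist'); n,q,e=shot('scene')
cv2.imwrite(f'pics/w{t}.png',p); cv2.imwrite(f'pics/s{t}.png',q); np.savez(f'w{t}.npz',p=p,d=d,**m)
r=R.from_quat(o['tool_rot']); X=r.as_matrix()
print(o['time'],o['position'].round(4),'yaw',np.arctan2(X[1,0],X[0,0]).round(4),'z',X[:,2].round(4),o['ft_force'].round(2),o['moment'].round(3),o['grip_width'].round(4))
b=hsvmask(p,(95,100,20),(125,255,255)); b[245:]=0; b[:,:100]=0; b[:,420:]=0
L=r.inv().apply(wpts(m,d,b)-o['position']); 
L=L[(np.hypot(L[:,0]-.1,L[:,1])<.075)&(abs(L[:,2]-.01)<.035)]
# outer rim points: farthest per direction; rim plane and circle
c=np.array([.1,0])
for _ in range(3):
    a=np.arctan2(L[:,1]-c[1],L[:,0]-c[0]); rr=np.hypot(*(L[:,:2]-c).T); E=[]
    for i in range(36):
        k=np.nonzero((a//(np.pi/18)).astype(int)==i-18)[0]
        if len(k)>5: kk=k[rr[k]>rr[k].max()-.004]; E.append(np.median(L[kk],0))
    E=np.array(E); s=np.linalg.lstsq(np.c_[2*E[:,:2],np.ones(len(E))],(E[:,:2]**2).sum(1),rcond=None)[0]; c=s[:2]
g=np.linalg.lstsq(np.c_[E[:,:2]-c,np.ones(len(E))],E[:,2],rcond=None)[0]
print('dish in tool',c.round(4),'r',np.sqrt(s[2]+c@c).round(4),'rim z',g[2].round(4),'tilt deg x,y',np.degrees(g[:2]).round(2),len(E))
im=np.zeros((440,800,3),np.uint8); im[:,:500]=cv2.resize(q[150:260,180:305],(500,440),interpolation=2); im[:240,500:]=cv2.resize(p[0:240,100:400],(300,240)); cv2.imwrite(f'pics/x{t}.png',im)
E
python3 chk.py 5
```

```text
Traceback (most recent call last):
  File "chk.py", line 8, in <module>
    print(o['time'],o['position'].round(4),'yaw',np.arctan2(X[1,0],X[0,0]).round(4),'z',X[:,2].round(4),o['ft_force'].round(2),o['moment'].round(3),o['grip_width'].round(4))
                                                                                                                                                    ^^^^^^^^^^^^^^^^^^^^^
AttributeError: 'float' object has no attribute 'round'
```

```bash
sed -i "s/o\['grip_width'\].round(4)/o['grip_width']/" chk.py; python3 chk.py 5
```

```text
11.575 [ 0.5962 -0.0664  0.0646] yaw 1.8065 z [-3.e-04  1.e-04 -1.e+00] [-0.27 -0.1  -2.13] [-0.141 -0.157  0.021] 0.015502666308325544
dish in tool [0.0933 0.0002] r 0.0545 rim z -0.0217 tilt deg x,y [ 3.49 -0.05] 34
```

View pics/x5.png

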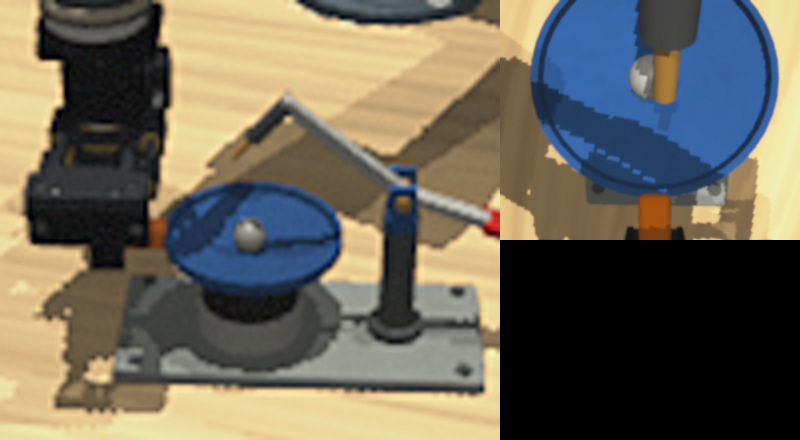

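The dish is clear of the seat and the ball near the middle at (250,235), under a raised stylus. I'll compare the 3.5° tilt estimate with the seated one (w4) for bias.

```bash
python3 - <<'E'
from h import *
from scipy.spatial.transform import Rotation as R
r=R.from_quat([.61902,.785375,0,0])
for t,pos in [('4',[.59636,-.06639,.03478]),('5',[.5962,-.0664,.0646])]:
    z=np.load(f'w{t}.npz'); m={k:z[k] for k in z.files}; p,d=z['p'],z['d']
    b=hsvmask(p,(95,100,20),(125,255,255)); b[245:]=0
    L=r.inv().apply(wpts(m,d,b)-pos); rr=np.hypot(L[:,0]-.097,L[:,1])
    # floor annuli: mean over angle bins of height, fit plane
    k=(rr>.012)&(rr<.053)&(abs(L[:,2])<.03); F=L[k]; q=rr[k]
    g=np.linalg.lstsq(np.c_[F[:,0]-.097,F[:,1],np.ones(len(F)),q,q*q],F[:,2],rcond=None)[0]; print(t,'floor',np.degrees(g[:2]).round(2),g[2:3],len(F))
    h=hsvmask(p,(5,140,60),(20,255,255)); H=r.inv().apply(wpts(m,d,h)-pos); H=H[(abs(H[:,1])<.01)&(H[:,0]<.042)&(abs(H[:,2]+.028)<.012)]
    if len(H)>10: print('handle slope',np.degrees(np.polyfit(H[:,0],H[:,2],1)[0]),H[:,0].min(),H[:,0].max(),len(H))
E
```

```text
4 floor [0.16 0.09] [-0.00933723] 27338
handle slope 0.25481487806133 -0.03352652008503414 0.03973472109028366 2921
5 floor [0.71 0.1 ] [-0.00852319] 27217
handle slope 0.8317676231331341 -0.03319927352450793 0.03961091102029046 2930
```

True sag is only about 0.55°, and the ball is steady. Next is the quarter turn about the dish centre, 98 mm ahead of the tool.

drive_tool(series=[[0, -0.0017, 0, 0, 0, 1, 0], [0.0001, -0.0034, 0, 0, 0, 2, 0], [0.00013, -0.00513, 0, 0, 0, 3, 0], [0.00013, -0.00513, 0, 0, 0, 3, 0], [0.00013, -0.00513, 0, 0, 0, 3, 0]])

```text
time: 12.3
position: [0.5756, -0.0691, 0.0648]
tool_rot: [0.699, 0.715, -0.0, -0.0]
ft_force: [0.1, 0.4, -1.9]
grip_width: 0.0152
```

drive_tool(series=[[0.00013, -0.00513, 0, 0, 0, 3, 0], [0.00013, -0.00513, 0, 0, 0, 3, 0], [0.00013, -0.00513, 0, 0, 0, 3, 0], [0.0001, -0.0034, 0, 0, 0, 2, 0], [0, -0.0017, 0, 0, 0, 1, 0]])

```text
time: 12.92
position: [0.5554, -0.0674, 0.0648]
tool_rot: [0.769, 0.639, -0.0, -0.0]
ft_force: [0.0, -0.2, -2.9]
grip_width: 0.0154
```

```bash
cat >> chk.py <<'E'
k=(abs(L[:,2])<.03); rr=np.hypot(L[:,0]-.098,L[:,1]); k&=(rr>.012)&(rr<.053); F=L[k]; Q=rr[k]
G=np.linalg.lstsq(np.c_[F[:,0]-.098,F[:,1],np.ones(len(F)),Q,Q*Q],F[:,2],rcond=None)[0]
print('floor tilt in tool',np.degrees(G[:2]).round(2),'dish centre world',(o['position']+r.apply([.098,0,0])).round(4))
w=hsvmask(p,(0,0,60),(180,60,255)); W=r.inv().apply(wpts(m,d,w)-o['position']); W=W[(np.hypot(W[:,0]-.098,W[:,1])<.045)&(W[:,2]<-.003)&(W[:,2]>-.04)]
if len(W): print('ball in tool',np.median(W,0).round(4),len(W))
E
python3 chk.py 6
```

```text
12.925 [ 0.5554 -0.0674  0.0648] yaw 1.3865 z [-2.e-04  0.e+00 -1.e+00] [ 0.01 -0.23 -2.86] [-0.257 -0.024 -0.04 ] 0.015445326347402557
dish in tool [0.0922 0.    ] r 0.053 rim z -0.0211 tilt deg x,y [4.18 0.01] 36
floor tilt in tool [0.41 0.01] dish centre world [0.5733 0.0289 0.0648]
ball in tool [ 0.094  -0.0016 -0.0278] 1569
```

drive_tool(series=[[0, -0.0017, 0, 0, 0, 1, 0], [0.0001, -0.0034, 0, 0, 0, 2, 0], [0.00013, -0.00513, 0, 0, 0, 3, 0], [0.00013, -0.00513, 0, 0, 0, 3, 0], [0.00013, -0.00513, 0, 0, 0, 3, 0]])

```text
time: 13.65
position: [0.5356, -0.0615, 0.0648]
tool_rot: [0.832, 0.554, -0.0, -0.0]
ft_force: [1.2, -0.1, -3.2]
grip_width: 0.0156
```

drive_tool(series=[[0.00013, -0.00513, 0, 0, 0, 3, 0], [0.00013, -0.00513, 0, 0, 0, 3, 0], [0.00013, -0.00513, 0, 0, 0, 3, 0], [0.00013, -0.00513, 0, 0, 0, 3, 0], [0.00013, -0.00513, 0, 0, 0, 3, 0]])

```text
time: 14.28
position: [0.5134, -0.0487, 0.0648]
tool_rot: [0.897, 0.441, -0.0, -0.0]
ft_force: [-0.5, 0.7, -2.1]
grip_width: 0.015
```

drive_tool(series=[[0.00013, -0.00513, 0, 0, 0, 3, 0], [0.00013, -0.00513, 0, 0, 0, 3, 0], [0.00013, -0.00513, 0, 0, 0, 3, 0], [0.00013, -0.00513, 0, 0, 0, 3, 0], [0.00013, -0.00513, 0, 0, 0, 3, 0]])

```text
time: 14.9
position: [0.4954, -0.0306, 0.0648]
tool_rot: [0.947, 0.32, -0.0, -0.0]
ft_force: [-0.4, 0.3, -2.1]
grip_width: 0.0154
```

drive_tool(series=[[0.00013, -0.00513, 0, 0, 0, 3, 0], [0.00013, -0.00513, 0, 0, 0, 3, 0], [0.00013, -0.00513, 0, 0, 0, 3, 0], [0.00013, -0.00513, 0, 0, 0, 3, 0], [0.00013, -0.00513, 0, 0, 0, 3, 0]])

```text
time: 15.52
position: [0.4826, -0.0084, 0.0648]
tool_rot: [0.981, 0.194, -0.0, -0.0]
ft_force: [0.5, 0.0, -1.6]
grip_width: 0.0152
```

drive_tool(series=[[0.00013, -0.00513, 0, 0, 0, 3, 0], [0.00013, -0.00513, 0, 0, 0, 3, 0], [0.0001, -0.0046, 0, 0, 0, 2.7, 0], [0, -0.0026, 0, 0, 0, 1.5, 0], [0, 0, 0, 0, 0, 0, 0]])

```text
time: 16.15
position: [0.4775, 0.0081, 0.0648]
tool_rot: [0.994, 0.107, -0.0, -0.0]
ft_force: [0.9, -0.3, -2.5]
grip_width: 0.0158
```

```bash
python3 chk.py 7
```

```text
16.15 [0.4775 0.0081 0.0648] yaw 0.2149 z [-2.e-04  1.e-04 -1.e+00] [ 0.9  -0.34 -2.53] [-0.066  0.235 -0.018] 0.015764519121073985
dish in tool [0.0896 0.0006] r 0.0519 rim z -0.0207 tilt deg x,y [ 5.28 -0.61] 36
floor tilt in tool [ 0.3  -0.22] dish centre world [0.5732 0.029  0.0648]
ball in tool [ 0.0941 -0.0016 -0.0276] 1665
```

View pics/x7.png

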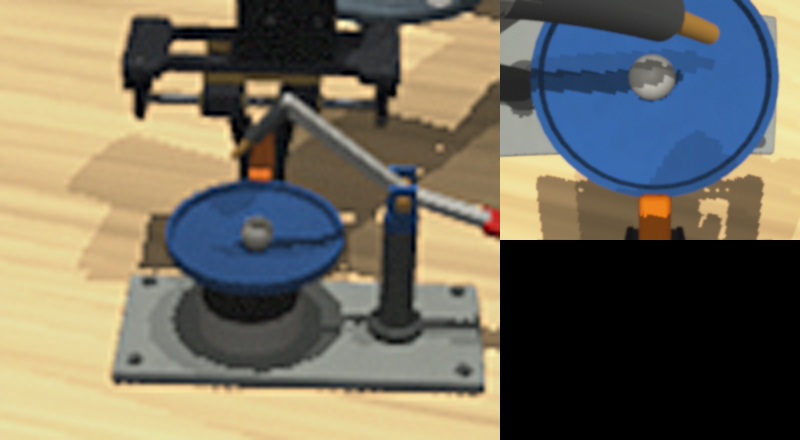

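```bash
cat > fin.py <<'E'
from h import *
import sys
from scipy.spatial.transform import Rotation as R
o=robot.get_obs(); r=R.from_quat(o['tool_rot']); m,p,d=shot('wrist')
h=hsvmask(p,(5,140,60),(20,255,255)); H=r.inv().apply(wpts(m,d,h)-o['position']); H=H[(abs(H[:,1])<.01)&(H[:,0]<.042)&(abs(H[:,2]+.028)<.012)]
print('handle slope',np.degrees(np.polyfit(H[:,0],H[:,2],1)[0]),'axis dev',np.degrees(np.polyfit(H[:,0],H[:,1],1)[0]),len(H))
n,q,e=shot('scene'); P=pts(n,e,hsvmask(q,(0,100,60),(7,255,255))); P=P[(abs(P[:,0]-.545)<.03)&(abs(P[:,1]-.19)<.03)&(P[:,2]>.08)&(P[:,2]<.17)]
print('pad',P.mean(0).round(4),P[:,2].max().round(4),len(P)); print(o['time'],np.abs(o['joint_velocities']).max())
g=wpts(m,d,np.indices(d.shape)[0]<235); s=g[(g[:,2]>.008)&(g[:,2]<.017)&(abs(g[:,0]-.56)<.12)&(abs(g[:,1]-.07)<.14)]
print('plate',cv2.minAreaRect(s[:,:2].astype(np.float32)),len(s))
E
python3 fin.py
```

```text
handle slope 0.7194915542442192 axis dev 0.046566749407291344 2949
pad [0.5455 0.1889 0.1031] 0.1089 47
16.25 0.002627931787151142
plate ((0.5691641569137573, 0.06151193380355835), (0.1096811443567276, 0.24913389980793), 12.410435676574707) 6499
```

The handle is square within about 0.1°. I'll take out the ~0.5° sag, then let it settle.

drive_tool(series=[[0, 0, 0, 0, 0.15, 0, 0], [0, 0, 0, 0, 0.2, 0, 0], [0, 0, 0, 0, 0.15, 0, 0], [0, 0, 0, 0, 0, 0, 0], [0, 0, 0, 0, 0, 0, 0]])

```text
time: 16.98
position: [0.4777, 0.008, 0.0648]
tool_rot: [0.994, 0.107, 0.004, -0.0]
ft_force: [0.7, 1.5, -2.3]
grip_width: 0.0155
```

drive_tool(series=[[0, 0, 0, 0, 0, 0, 0], [0, 0, 0, 0, 0, 0, 0], [0, 0, 0, 0, 0, 0, 0], [0, 0, 0, 0, 0, 0, 0]])

```text
time: 17.48
position: [0.4776, 0.008, 0.0648]
tool_rot: [0.994, 0.107, 0.004, -0.0]
ft_force: [0.7, -0.6, -2.2]
grip_width: 0.0153
```

```bash
python3 fin.py; python3 chk.py 8; python3 -c "
from rig import robot; print(robot.hand_in())"
```

```text
handle slope 0.6867999493157484 axis dev -0.004544689197217743 2949
pad [0.5449 0.189  0.103 ] 0.1088 47
17.475 0.0021583881323407215
plate ((0.5689787268638611, 0.06135519593954086), (0.10971879214048386, 0.2489178478717804), 12.474431991577148) 6689
17.575 [0.4777 0.008  0.0648] yaw 0.2148 z [ 0.0085  0.0019 -1.    ] [-0.66 -0.02 -1.29] [-0.028  0.149  0.042] 0.015034937626247372
dish in tool [0.0898 0.0005] r 0.0521 rim z -0.0208 tilt deg x,y [ 5.22 -0.55] 36
floor tilt in tool [ 0.28 -0.19] dish centre world [0.5734 0.0289 0.0657]
ball in tool [ 0.0941 -0.0015 -0.0276] 1673
the job is handed in; nothing more can be done
None
```

The job is handed in at about 17.6 s of the 64 s allowed, with the arm still holding the dish above the seat. `hand_in` reports no verdict.

- **Lever:** I pressed the red pad to its hard stop, with about 23 N on the tool there, and left it up. The pad now tops out at about 0.109 m, against the 0.106 m expected at the stop.
- **Dish:** I gripped the handle at about 98 mm from the dish centre with 60 N. I lifted it 30 mm straight up, then turned it 91° about its own centre, so the handle now points toward the robot.
- **Squareness and position:** The handle is square to the stand's base plate, which runs along the lever, to about 0.2°. The dish centre shifted less than 1 mm during the turn.
- **Ball and arm:** The last camera estimate puts the ball about 4 mm from the dish centre, and that reading did not change through the turn. The arm was still when I handed in.
- **Tilt:** The handle sagged about 0.5° under load. I levelled it by turning the tool 0.5°.
- **Check that disagreed:** A rough tilt estimate from the rim read 3.5–5° throughout. I ignored it because its fitted rim radius was wrong (52–55 mm, not 60). The handle and floor fits both showed less than 1°.
- **Bystanders:** I did not take the arm near the tub, wrench or jar, but I did not re-measure them at the end.

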